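Switch on the viewing lamp and turn its dimmer wheel up one click

ROBOT

A 6-joint arm with a two-finger parallel gripper is mounted at the origin on the work surface. World frame = base frame: x ahead of the robot, y to its left, z up, the work surface at z = 0. Lengths are in m, angles in rad, forces in N, time in s.
With the tool pointing down it reaches from about 0.35 to 0.875 m from the base axis. Payload 15.5 kg.
Tool frame: the origin (TCP) lies where the fingers leave the gripper's body, on its centre line; the fingertips stand 73 mm ahead of it and the grasp point (between the pads) lies 54 mm ahead of it; y points along the fingers, z is the direction in which the jaws open and shut, and the axes are right-handed (so a half turn about y gives the same grasp; the last joint's range is limited). The gripper opens to 85 mm and grips with 20 to 120 N. Pads are 22 mm wide; open, the fingers measure 114 mm over their backs; the gripper's body (76 mm by 85 mm) begins 54 mm behind the grasp point. The pads swing forward as they close: fully open they stand 13 mm farther back than shut.
Start: joints at [-1.401, 0.494, 1.345, -0, 1.302, -0.096], TCP at [0.164, -0.603, 0.304] pointing down, gripper open.
Joint ranges: [-2.91, 2.91], [-0.82, 2.16], [0.22, 2.67], [-1.22, 4.37], [0.12, 2.79], [-3.08, 3.08]. Speed limits (rad/s): [1.89, 1.89, 2.57, 3.01, 3.01, 3.01].

INTERFACE

Orientations are given as a 3x3 rotation matrix whose columns are the frame's x, y, z axes.
In Python, from workcell import readout, imaging, arm gives the robot as it stands. The module is installed in compiled form; this text tells all that it offers.
- The arm moves only by the shell command python3 -m creep 'ROWS' [FORCE]. ROWS is JSON, a list of rows, each an object of numbers: "tx", "ty", "tz": the shift along the world's x, y, z in mm; "ax", "ay", "az": the turn, a rotation vector about the world's x, y, z in rad; "grip": the finger opening in mm, from 0 to 85.4. In form: [{"tx": .., "ty": .., "tz": .., "ax": .., "ay": .., "az": .., "grip": ..}, ...]. A call has exactly 5 rows; each row is the pose to reach, as a shift and turn from the pose commanded when the call began; what a row does not reach only later rows make up. A row lasts 1/8 s, in which the tool goes at most 62.5 mm and 10.7 degrees, less where a joint would pass 70% of its speed; a pose out of reach is approached as far as the arm can. A call with a gripper value outside its range is refused whole. The fingers move at their own pace and stop on an object; FORCE is the grip in N (left out, the last holds). Time passes only in rows, so rows that repeat a pose let the fingers close, or fill a call up. It gives the time, the measured TCP pose, the force and the opening at its end, in the units of the state.
- readout.read_state(): the state, without advancing time (a new reading comes with each control period).
- imaging.camera(name): name is "scene" or "top"; returns a dict with "image" (480x640x3 uint8, blue, green, red), "camera_matrix" (3x3 intrinsics, pixels), "xyz" and "orientation" of the camera in the world. Camera axes: x right, y down, z forward; pixel columns grow to the right and rows downward; lengths in m; the calibration is good to about 2 mm. A picture is of the moment at which its call begins. There is no depth.
- arm.finish_job(): hands the job in, once; it reports no verdict.
The state is a dict: "time": time; "joint_pos": joint angles; "dq": joint speeds; "joint_torque": joint torques, N m; "ee_pos": TCP position; "orientation": TCP orientation; "wrist_force": force on the tool from outside, world axes, zero at the start; "torque": the same for the moment, N m; "opening": finger opening in m.
Only numpy, scipy, OpenCV 4.12 (cv2) and the standard library are available. Lean on these libraries where they do the work, as an engineer would, in place of code of your own. Each camera call takes 0.05 s, during which the arm holds its last target.

TASK

First switch on the steel viewing lamp by pressing down the raised end of the rocker switch on its base; then, with a fingertip, roll the knurled dimmer wheel beside it towards the lamp's stem until it clicks into the next notch, one click only, so that the white line on its rim comes to the top. Use the fingertips only, press gently, and lift or shove nothing: the lamp and the valuables around it stay where they stand.

Things in the scene. Friction and masses are not known exactly. Their poses are not given: they have to be found in the camera images.
- lamp: Loose steel lamp, about 2.8 kg; base slab 200 (x) x 150 (y) x 50 mm high. Origin: centre of the underside; z up; +x runs from the controls towards the stem, +y from the rocker to the dimmer wheel. The 14 mm stem rises at x = 75 mm from a 40 mm wide, 10 mm high collar and leans to +x, away from the controls, to a 100 mm wide head at x = 195 mm, 261 to 294 mm above the cart.
- dimmer_top (a point): Highest point of the knurled dimmer wheel: lamp's x = -35, y = +38, z = 62 mm; fixed in the lamp, does not turn. Wheel 60 mm across, 24 mm wide, axis along the lamp's y; its top 12 mm stands out of the base between two cheeks 6 mm high. A fingertip pressed lightly on its top (3 to 8 N) and moved level along the lamp's +x turns it by friction, rim travel = fingertip travel.
- dimmer (a joint): Wheel angle, rad; grows as the wheel's top moves towards the stem (lamp's +x). Notches at 0 (start), 0.5 (the wanted one) and 1.0, 15 mm of rim apart. Let go, it rolls by itself into the nearest notch; the humps lie near 0.25 and 0.75; it takes up to 2 N at the rim. A white line across the rim lies 0.5 rad before the top at 0, at the top at 0.5.
- rocker_press (a point): Point to press on the raised end of the black rocker: on its face, 10 mm to the lamp's +x of its pivot (lamp's x = -35, y = -38 mm), 60 mm above the cart when off; moves with the rocker. Rocker 36 mm long (lamp's x), 22 mm wide, a shallow V: an end that is down lies level, its face 56 mm above the cart, 6 mm above the base's top; the raised end's edge is 62 mm up.
- rocker (a joint): Angle of the rocker switch, rad: 0 = off (end away from the stem is down), 0.36 = on (end next to the stem fully down). Sprung to stay at either end, it snaps over at about half; takes 3 to 6 N.
- medal_stand: Bystander: slotted beech stand, 50 x 216 x 28 mm, under the lamp's head. Origin: centre of the underside; long along its y.
- medal_left: Bystander: silver medal, disc 60 mm across, 5 mm thick, upright in the stand's slot, 72 mm high over the cart. Origin: its lowest point.
- medal_mid: Bystander: as medal_left, the middle one.
- medal_right: Bystander: as medal_left, the last one.
- compact: Bystander: round gold compact, 72 mm across, 19 mm high, beside the lamp. Origin: centre of the underside.
- egg: Bystander: malachite egg standing on a ground foot, 48 mm across, 61 mm high. Origin: centre of the underside.
- cup: Bystander: white jade cup, 60 mm across, 55 mm high. Origin: centre of the underside.

How it is judged:
By the outcome, as a careful person would: the job done as asked, in the order asked, and still so for the second after the job is handed in, with the robot touching nothing.
It also fails if it takes over 32 s, if anything falls off the work surface, if the arm or the gripper's body presses on something with over 40 N, if the wrist force passes 120 N, or if a joint passes its speed limit or range.

## Working session

There is one attempt and no reset: what is moved stays moved. The work goes in short steps, Python scripts to look and compute and a shell command to move; the robot and the scene stay as the last step left them, time stands still between calls to the robot, and variables do not carry over. Pictures are saved under pics/ and viewed, and the job is handed in when it is done.

```bash
mkdir -p pics
python3 - <<'E'
from workcell import readout, imaging, arm
import cv2,numpy as np
s=readout.read_state()
for k,v in s.items(): print(k,np.round(v,4).tolist())
for n in("scene","top"):
    c=imaging.camera(n); cv2.imwrite(f"pics/{n}0.png",c["image"])
    np.savez(f"{n}0.npz",**c)
    print(n,c["camera_matrix"].tolist(),c["xyz"],np.round(c["orientation"],4).tolist())
E
```

```text
time 0.0
joint_pos [-1.4005, 0.4942, 1.3461, -0.0, 1.3025, -0.0955]
dq [-0.0009, -0.0002, -0.0008, -0.0013, 0.0004, 0.0002]
joint_torque [-0.0027, -88.2165, -38.3883, -0.0005, 0.0099, 0.0]
ee_pos [0.1641, -0.6028, 0.3033]
orientation [[-0.9649, -0.0002, 0.2626], [-0.2626, 0.0012, -0.9649], [-0.0001, -1.0, -0.0012]]
wrist_force [1.2281, -0.2239, 0.2293]
torque [0.0111, 0.0408, -0.0185]
opening 0.0856
scene [[521.3271830325815, 0.0, 326.44473317756837], [0.0, 521.3271830325815, 245.29206606312536], [0.0, 0.0, 1.0]] [ 1.11375915 -0.04677084  0.61382622] [[0.1237, 0.7062, -0.6971], [0.9923, -0.0852, 0.0898], [0.004, -0.7028, -0.7113]]
top [[441.7488317626311, 0.0, 324.3248026682054], [0.0, 441.7488317626311, 241.69041056878984], [0.0, 0.0, 1.0]] [0.55372544 0.02506579 0.72477253] [[-0.0231, -0.9966, 0.0795], [-0.9993, 0.0255, 0.0283], [-0.0302, -0.0788, -0.9964]]
```

View pics/scene0.png

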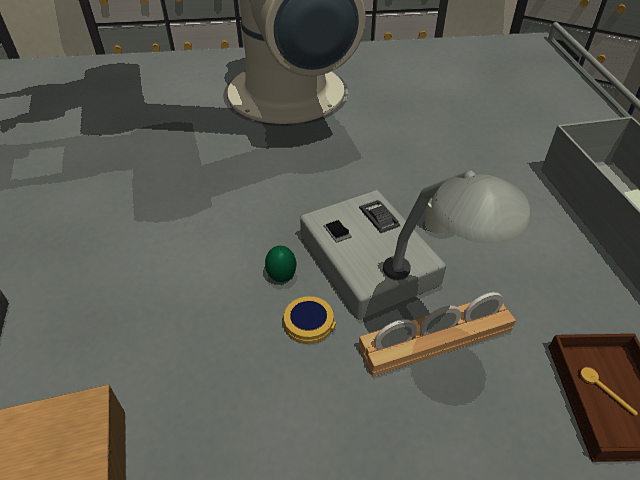

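View pics/top0.png

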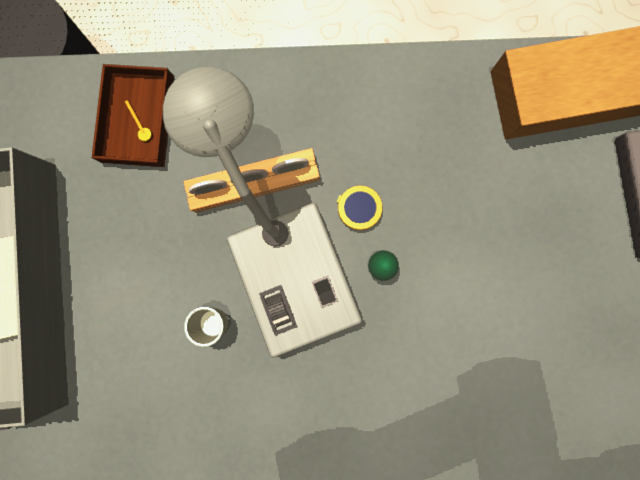

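The scene view shows the lamp base around (370,250), the rocker at (338,230), the wheel at (380,215). In the top view the base corners are about (230,237), (317,205), (362,323) and (275,356), with the rocker at (324,291) and the wheel at (278,310). I'll measure these next.

```bash
cat > h.py <<'E'
import numpy as np,cv2
def load(n): return dict(np.load(n+'.npz'))
def onplane(c,uv,z):
    uv=np.atleast_2d(np.asarray(uv,float)); K=c["camera_matrix"]
    d=np.c_[uv,np.ones(len(uv))]@np.linalg.inv(K).T@c["orientation"].T
    t=(z-c["xyz"][2])/d[:,2]; return c["xyz"]+d*t[:,None]
def proj(c,P):
    p=(np.atleast_2d(P)-c["xyz"])@c["orientation"]@c["camera_matrix"].T
    return p[:,:2]/p[:,2:]
E
python3 - <<'E'
from h import *
t=load('top0');im=t['image']
cv2.imwrite('pics/topz.png',cv2.resize(im[195:365,220:400],None,fx=4,fy=3.5,interpolation=cv2.INTER_CUBIC)[:600])
s=load('scene0');cv2.imwrite('pics/scz.png',cv2.resize(s['image'][180:320,290:460],None,fx=4.2,fy=4.2,interpolation=cv2.INTER_CUBIC))
g=im.astype(int).mean(2)
m=((g>150)).astype(np.uint8)*255; m[:195]=0;m[365:]=0;m[:,:215]=0;m[:,370:]=0
m=cv2.morphologyEx(m,cv2.MORPH_OPEN,np.ones((3,3)))
cs,_=cv2.findContours(m,cv2.RETR_EXTERNAL,cv2.CHAIN_APPROX_NONE)
c=max(cs,key=cv2.contourArea);print(cv2.contourArea(c))
h=cv2.convexHull(c)[:,0,:]
b=cv2.boxPoints(cv2.minAreaRect(h));print(b)
P=onplane(t,b,.05);print(P.round(4),np.linalg.norm(P-np.roll(P,1,0),axis=1))
W=onplane(t,h,.05)[:,:2].astype(np.float32)*1000
print(cv2.minAreaRect(W))
# dark blobs
d=((g<95)).astype(np.uint8)*255
mm=np.zeros_like(d);cv2.fillConvexPoly(mm,cv2.convexHull(c),255);d&=cv2.erode(mm,np.ones((9,9)))
cs,_=cv2.findContours(d,cv2.RETR_EXTERNAL,cv2.CHAIN_APPROX_NONE)
for k in cs:
    if cv2.contourArea(k)>40: r=cv2.minAreaRect(k);print(cv2.contourArea(k),r,onplane(t,r[0],.055).round(4))
E
```

```text
11213.5
[[224.04979 237.20988]
 [314.0805  201.78795]
 [361.18127 321.50238]
 [271.15057 356.92432]]
[[ 0.6184  0.199   0.05  ]
 [ 0.6698  0.0586  0.05  ]
 [ 0.4854 -0.0085  0.05  ]
 [ 0.4354  0.1284  0.05  ]] [0.19618158 0.14946236 0.1961818  0.1458391 ]
((552.4976806640625, 93.80537414550781), (196.19186401367188, 146.21139526367188), 20.151514053344727)
601.0 ((278.4315185546875, 311.15069580078125), (41.081443786621094, 23.40822982788086), 69.44395446777344) [[0.5039 0.1157 0.055 ]]
292.5 ((324.3620910644531, 291.6551513671875), (23.397613525390625, 14.298541069030762), 68.1985855102539) [[0.5316 0.0458 0.055 ]]
347.0 ((277.70001220703125, 232.90005493164062), (23.702320098876953, 21.01903533935547), 63.43495178222656) [[0.6224 0.1151 0.055 ]]
```

View pics/topz.png

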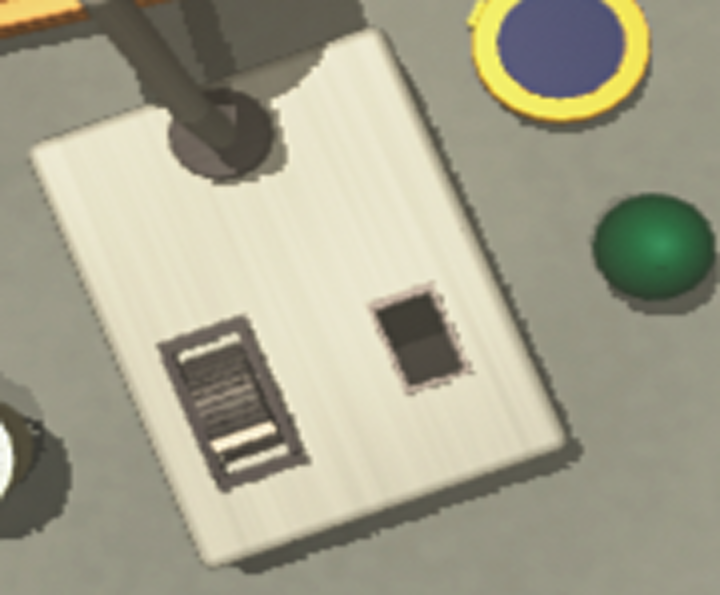

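View pics/scz.png

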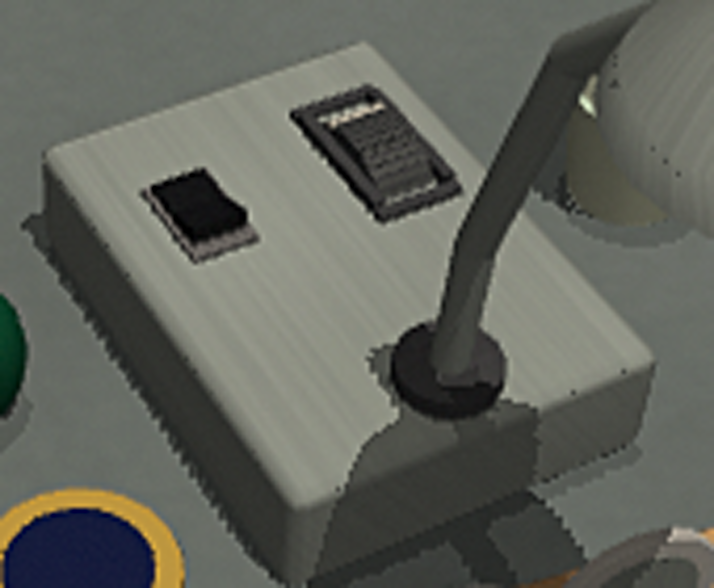

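Run:
```python
from h import *
t=load('top0');s=load('scene0')
ct=onplane(t,[(228.3,237.9),(314.5,203.6),(362,320.7),(273,355.9)],.05)
cs=onplane(s,[(446,266.2),(361.4,301),(301.2,216.2),(376.9,190)],.05)
for n,P in(('top',ct),('scene',cs)):
    P=P[:,:2]; c=P.mean(0); v=(P[0]+P[1]-P[2]-P[3])/2; w=(P[0]+P[3]-P[1]-P[2])/2
    print(n,c.round(4),np.linalg.norm(v),np.linalg.norm(w),np.degrees(np.arctan2(v[1],v[0])),np.degrees(np.arctan2(-w[0],w[1])))
g=s['image'].astype(int).mean(2)
d=((g<75)).astype(np.uint8)*255;d[:,:315]=0;d[:,400:]=0;d[:195]=0;d[245:]=0
cn,_=cv2.findContours(d,cv2.RETR_EXTERNAL,cv2.CHAIN_APPROX_NONE)
for k in cn:
    if cv2.contourArea(k)>60:
        r=cv2.minAreaRect(k);print(cv2.contourArea(k),r,onplane(s,r[0],.056).round(4))
for yaw in(20.2,20.8):
  for c in((.5505,.0932),(.552,.0935)):
    a=np.radians(yaw);R=np.array([[np.cos(a),-np.sin(a)],[np.sin(a),np.cos(a)]])
    for l in((-35,-38),(-35,38),(-25,-38)): print(yaw,c,l,(np.array(c)+R@np.array(l)/1000).round(4))
# white line, wheel top lit bits in scene: cheek corners
print(onplane(s,np.array([(290,115),(375,85),(462,188),(385,220)])/4.2+[290,180],.056).mean(0))
print(onplane(t,np.array([(160,347/3.5*4),(245,318/3.5*4),(310,460/3.5*4),(228,490/3.5*4)])/4+[220,195],.056).mean(0))
```

```text
top [0.5519 0.0916] 0.1924797456886612 0.14377087289305476 20.47196852895013 20.243171757985248
scene [0.5576 0.0925] 0.19542268757945624 0.1428305039587254 19.98730497309269 20.415417726192796
263.5 ((335.7500305175781, 229.75003051757812), (23.33452033996582, 16.970561981201172), 45.0) [[0.5352 0.0422 0.056 ]]
663.5 ((378.88671875, 215.65196228027344), (40.95550537109375, 21.10955238342285), 48.012786865234375) [[0.5112 0.1149 0.056 ]]
20.2 (0.5505, 0.0932) (-35, -38) [0.5308 0.0455]
20.2 (0.5505, 0.0932) (-35, 38) [0.5045 0.1168]
20.2 (0.5505, 0.0932) (-25, -38) [0.5402 0.0489]
20.2 (0.552, 0.0935) (-35, -38) [0.5323 0.0458]
20.2 (0.552, 0.0935) (-35, 38) [0.506  0.1171]
20.2 (0.552, 0.0935) (-25, -38) [0.5417 0.0492]
20.8 (0.5505, 0.0932) (-35, -38) [0.5313 0.0452]
20.8 (0.5505, 0.0932) (-35, 38) [0.5043 0.1163]
20.8 (0.5505, 0.0932) (-25, -38) [0.5406 0.0488]
20.8 (0.552, 0.0935) (-35, -38) [0.5328 0.0455]
20.8 (0.552, 0.0935) (-35, 38) [0.5058 0.1166]
20.8 (0.552, 0.0935) (-25, -38) [0.5421 0.0491]
[0.51183873 0.11625694 0.056     ]
[0.50525889 0.11485538 0.056     ]
```

```bash
python3 -m creep '[{"tx":30,"ty":52,"tz":0,"grip":0},{"tx":60,"ty":104,"az":0.03,"grip":0},{"tx":91,"ty":156,"az":0.05,"grip":0},{"tx":121,"ty":208,"az":0.07,"grip":0},{"tx":152,"ty":260,"az":0.089,"grip":0}]' 20
python3 -m creep '[{"tx":30,"ty":52,"grip":0},{"tx":60,"ty":104,"grip":0},{"tx":91,"ty":156,"grip":0},{"tx":121,"ty":208,"grip":0},{"tx":152,"ty":260,"grip":0}]'
```

```text
invalid input at $[0]: expected keys tx, ty, tz, ax, ay, az, grip
invalid input at $[0]: expected keys tx, ty, tz, ax, ay, az, grip
```

```bash
python3 -m creep '[{"tx":30,"ty":52,"tz":0,"ax":0,"ay":0,"az":0.01,"grip":0},{"tx":60,"ty":104,"tz":0,"ax":0,"ay":0,"az":0.03,"grip":0},{"tx":91,"ty":156,"tz":0,"ax":0,"ay":0,"az":0.05,"grip":0},{"tx":121,"ty":208,"tz":0,"ax":0,"ay":0,"az":0.07,"grip":0},{"tx":152,"ty":260,"tz":0,"ax":0,"ay":0,"az":0.089,"grip":0}]' 20
python3 -m creep '[{"tx":30,"ty":52,"tz":0,"ax":0,"ay":0,"az":0,"grip":0},{"tx":60,"ty":104,"tz":0,"ax":0,"ay":0,"az":0,"grip":0},{"tx":91,"ty":156,"tz":0,"ax":0,"ay":0,"az":0,"grip":0},{"tx":121,"ty":208,"tz":0,"ax":0,"ay":0,"az":0,"grip":0},{"tx":152,"ty":260,"tz":0,"ax":0,"ay":0,"az":0,"grip":0}]'
```

```text
time: 0.72
ee_pos: [0.3167, -0.3413, 0.3038]
orientation: [[-0.938, -0.0, 0.348], [-0.348, 0.0, -0.938], [-0.0, -1.0, -0.0]]
wrist_force: [1.8, 0.1, -0.5]
opening: -0.0001
time: 1.35
ee_pos: [0.4688, -0.0812, 0.3039]
orientation: [[-0.938, 0.0, 0.347], [-0.347, -0.0, -0.938], [-0.0, -1.0, 0.0]]
wrist_force: [1.7, -1.3, 0.3]
opening: 0.0001
```

```bash
python3 -m creep '[{"tx":28,"ty":48,"tz":0,"ax":0,"ay":0,"az":0,"grip":0},{"tx":56,"ty":96,"tz":0,"ax":0,"ay":0,"az":0,"grip":0},{"tx":76,"ty":130,"tz":-30,"ax":0,"ay":0,"az":0,"grip":0},{"tx":76,"ty":130,"tz":-80,"ax":0,"ay":0,"az":0,"grip":0},{"tx":76,"ty":130,"tz":-135,"ax":0,"ay":0,"az":0,"grip":0}]'
python3 - <<'E'
from workcell import imaging
import cv2,numpy as np
for n in("scene","top"):
    c=imaging.camera(n);np.savez(f"{n}1.npz",**c)
    im=c["image"];k=im[150:330,240:480] if n=="scene" else im[190:370,200:440]
    cv2.imwrite(f"pics/{n}1.png",cv2.resize(k,None,fx=3.3,fy=3.3,interpolation=cv2.INTER_CUBIC))
E
```

```text
time: 1.98
ee_pos: [0.5444, 0.0476, 0.1676]
orientation: [[-0.937, 0.001, 0.349], [-0.349, -0.0, -0.937], [-0.001, -1.0, 0.0]]
wrist_force: [0.6, -1.0, -0.3]
opening: -0.0001
```

View pics/scene1.png

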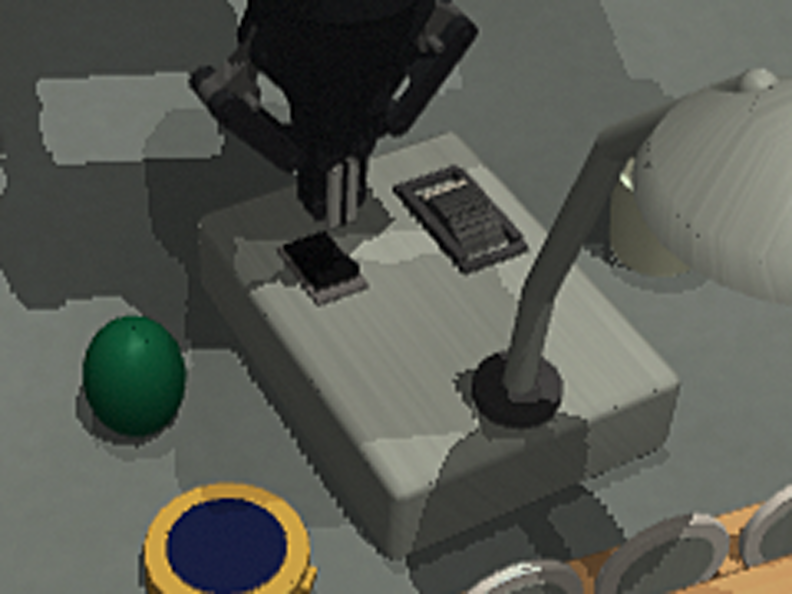

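View pics/top1.png

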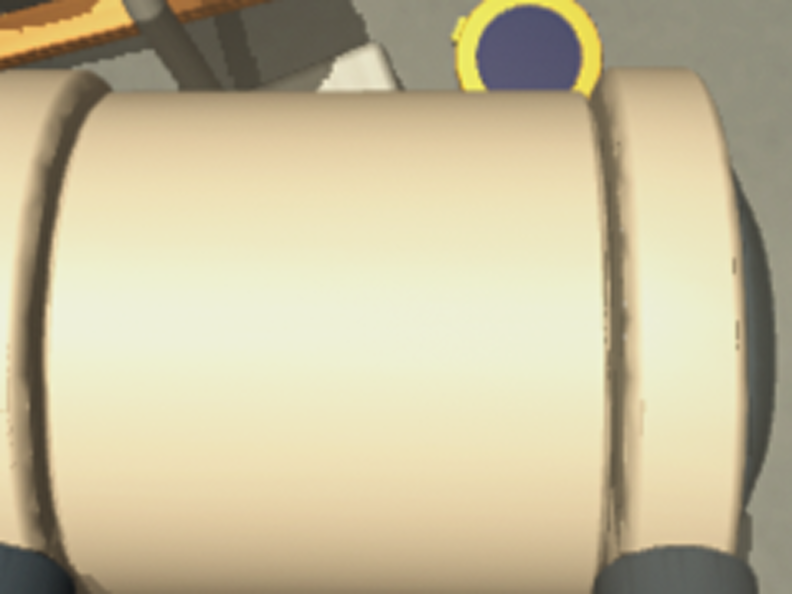

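Run:
```python
from h import *
s=load('scene1')
x=np.array([.937,.349,0]);p=np.array([.5444,.0476,0])
for h in(.073,.080,.086): 
  print(h,(proj(s,[p+.011*x+[0,0,.1676-h],p+[0,0,.1676-h]])-[240,150])*3.3)
# rocker region
y=np.array([-.349,.937,0])
piv=np.array([.5345,.0445,0])
q=[piv+.018*x+.011*y+[0,0,.062],piv+.018*x-.011*y+[0,0,.062],piv-.018*x-.011*y+[0,0,.056],piv-.018*x+.011*y+[0,0,.056],piv+[0,0,.056]]
print((proj(s,q)-[240,150])*3.3)
```

```text
0.073 [[343.96602268 228.75865389]
 [332.15621849 214.07749459]]
0.08 [[343.52532152 240.26253036]
 [331.79480458 225.57420683]]
0.086 [[343.15207265 250.00566094]
 [331.48867534 235.31229284]]
[[360.29700295 268.62478193]
 [318.49005382 283.84580928]
 [282.28682119 245.78706017]
 [323.05740063 231.39150744]
 [320.70224056 261.70469877]]
```

The rocker's predicted corners match the image within about 1 mm, and the fingertip projection confirms the 73 mm length. I'll press next.

```bash
python3 -m creep '[{"tx":0,"ty":0,"tz":-10,"ax":0,"ay":0,"az":0,"grip":0},{"tx":0,"ty":0,"tz":-20,"ax":0,"ay":0,"az":0,"grip":0},{"tx":0,"ty":0,"tz":-28,"ax":0,"ay":0,"az":0,"grip":0},{"tx":0,"ty":0,"tz":-30,"ax":0,"ay":0,"az":0,"grip":0},{"tx":0,"ty":0,"tz":-31,"ax":0,"ay":0,"az":0,"grip":0}]'
python3 -m creep '[{"tx":0,"ty":0,"tz":-1,"ax":0,"ay":0,"az":0,"grip":0},{"tx":0,"ty":0,"tz":-2,"ax":0,"ay":0,"az":0,"grip":0},{"tx":0,"ty":0,"tz":-3,"ax":0,"ay":0,"az":0,"grip":0},{"tx":0,"ty":0,"tz":-3.5,"ax":0,"ay":0,"az":0,"grip":0},{"tx":0,"ty":0,"tz":-4,"ax":0,"ay":0,"az":0,"grip":0}]'
```

```text
time: 2.7
ee_pos: [0.5443, 0.0469, 0.1381]
orientation: [[-0.938, 0.0, 0.347], [-0.347, 0.0, -0.938], [-0.0, -1.0, 0.0]]
wrist_force: [-0.1, -0.1, -0.4]
opening: -0.0003
time: 3.32
ee_pos: [0.5443, 0.047, 0.134]
orientation: [[-0.938, 0.0, 0.347], [-0.347, 0.0, -0.938], [-0.0, -1.0, 0.0]]
wrist_force: [-0.0, -0.4, 4.8]
opening: -0.0004
```

```bash
python3 -m creep '[{"tx":0,"ty":0,"tz":-1,"ax":0,"ay":0,"az":0,"grip":0},{"tx":0,"ty":0,"tz":-2,"ax":0,"ay":0,"az":0,"grip":0},{"tx":0,"ty":0,"tz":-2.5,"ax":0,"ay":0,"az":0,"grip":0},{"tx":0,"ty":0,"tz":-3,"ax":0,"ay":0,"az":0,"grip":0},{"tx":0,"ty":0,"tz":-3.5,"ax":0,"ay":0,"az":0,"grip":0}]'
```

```text
time: 3.95
ee_pos: [0.544, 0.0469, 0.1302]
orientation: [[-0.938, -0.001, 0.347], [-0.347, -0.0, -0.938], [0.001, -1.0, -0.0]]
wrist_force: [0.2, -0.4, -0.7]
opening: -0.0002
```

```bash
python3 -m creep '[{"tx":0,"ty":0,"tz":-0.5,"ax":0,"ay":0,"az":0,"grip":0},{"tx":0,"ty":0,"tz":-1,"ax":0,"ay":0,"az":0,"grip":0},{"tx":0,"ty":0,"tz":2,"ax":0,"ay":0,"az":0,"grip":0},{"tx":0,"ty":0,"tz":10,"ax":0,"ay":0,"az":0,"grip":0},{"tx":0,"ty":0,"tz":25,"ax":0,"ay":0,"az":0,"grip":0}]'
python3 - <<'E'
from workcell import imaging
import cv2,numpy as np
c=imaging.camera("scene");np.savez("scene2.npz",**c)
im=c["image"];cv2.imwrite("pics/scene2.png",cv2.resize(im[150:330,240:480],None,fx=3.3,fy=3.3,interpolation=cv2.INTER_CUBIC))
E
```

```text
time: 4.58
ee_pos: [0.544, 0.047, 0.156]
orientation: [[-0.938, -0.001, 0.347], [-0.347, -0.0, -0.938], [0.001, -1.0, -0.0]]
wrist_force: [-0.3, 0.9, 0.4]
opening: 0.0001
```

View pics/scene2.png

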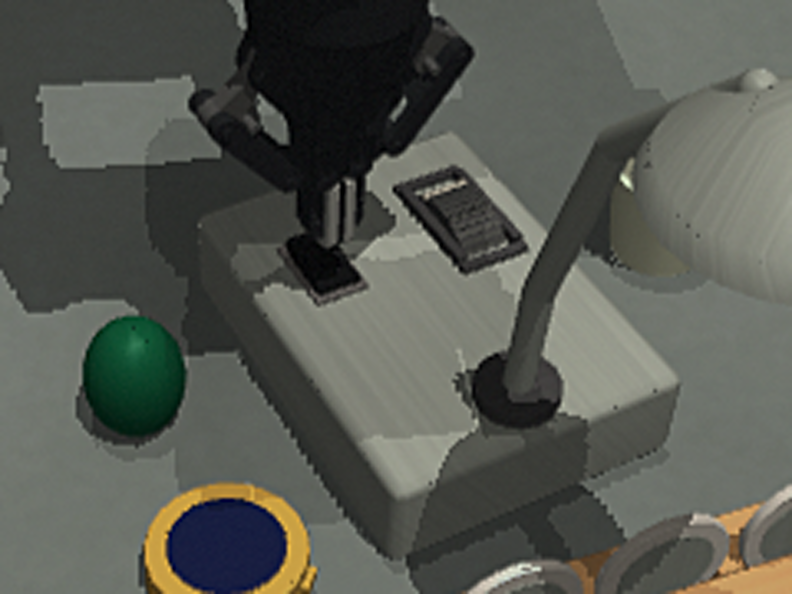

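The rocker is now on: the end next to the stem at crop (355,280) lies flat, and the lamp hasn't moved. Next I'll go above the wheel.

```bash
python3 -m creep '[{"tx":-15,"ty":23,"tz":0,"ax":0,"ay":0,"az":0,"grip":0},{"tx":-30,"ty":47,"tz":0,"ax":0,"ay":0,"az":0,"grip":0},{"tx":-42.5,"ty":66.4,"tz":0,"ax":0,"ay":0,"az":0,"grip":0},{"tx":-42.5,"ty":66.4,"tz":-8,"ax":0,"ay":0,"az":0,"grip":0},{"tx":-42.5,"ty":66.4,"tz":-15,"ax":0,"ay":0,"az":0,"grip":0}]'
python3 - <<'E'
from workcell import imaging
import cv2,numpy as np
c=imaging.camera("scene");np.savez("scene3.npz",**c)
im=c["image"];cv2.imwrite("pics/scene3.png",cv2.resize(im[150:330,240:480],None,fx=3.3,fy=3.3,interpolation=cv2.INTER_CUBIC))
E
```

```text
time: 5.25
ee_pos: [0.5022, 0.1131, 0.1403]
orientation: [[-0.938, 0.001, 0.348], [-0.348, -0.0, -0.938], [-0.001, -1.0, 0.0]]
wrist_force: [-0.5, -0.1, -0.1]
opening: 0.0
```

View pics/scene3.png

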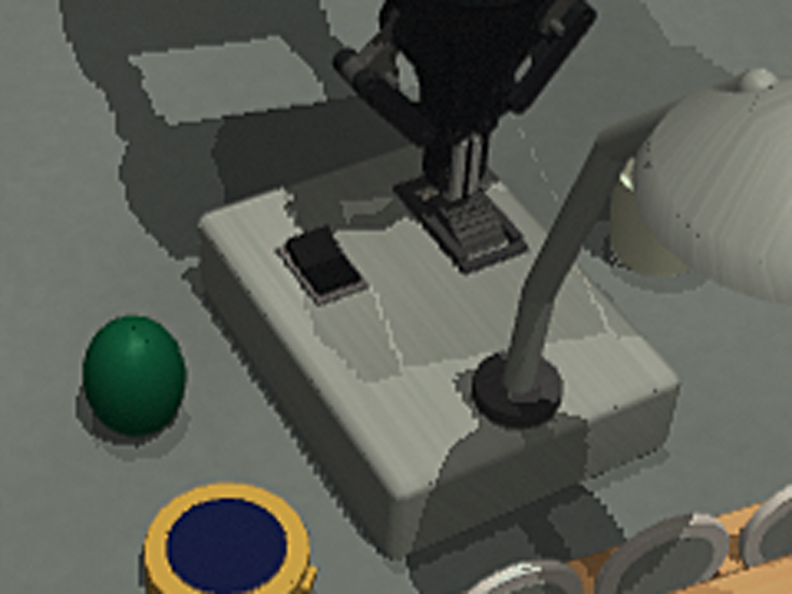

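The rocker is on, with its end away from the stem raised. The fingertips at (467,195) are centred over the wheel's width, so I'll feel for contact.

```bash
python3 -m creep '[{"tx":0,"ty":0,"tz":-2,"ax":0,"ay":0,"az":0,"grip":0},{"tx":0,"ty":0,"tz":-3.5,"ax":0,"ay":0,"az":0,"grip":0},{"tx":0,"ty":0,"tz":-4,"ax":0,"ay":0,"az":0,"grip":0},{"tx":0,"ty":0,"tz":-4.5,"ax":0,"ay":0,"az":0,"grip":0},{"tx":0,"ty":0,"tz":-5,"ax":0,"ay":0,"az":0,"grip":0}]'
```

```text
time: 5.92
ee_pos: [0.5017, 0.1133, 0.1354]
orientation: [[-0.938, 0.0, 0.347], [-0.347, -0.0, -0.938], [-0.0, -1.0, 0.0]]
wrist_force: [-0.9, 0.1, 0.0]
opening: -0.0001
```

```bash
python3 -m creep '[{"tx":0,"ty":0,"tz":-0.2,"ax":0,"ay":0,"az":0,"grip":0},{"tx":0,"ty":0,"tz":-0.4,"ax":0,"ay":0,"az":0,"grip":0},{"tx":0,"ty":0,"tz":-0.6,"ax":0,"ay":0,"az":0,"grip":0},{"tx":0,"ty":0,"tz":-0.7,"ax":0,"ay":0,"az":0,"grip":0},{"tx":0,"ty":0,"tz":-0.7,"ax":0,"ay":0,"az":0,"grip":0}]'
```

```text
time: 6.55
ee_pos: [0.5017, 0.1133, 0.1347]
orientation: [[-0.938, 0.0, 0.347], [-0.347, 0.0, -0.938], [-0.0, -1.0, -0.0]]
wrist_force: [-0.2, 0.3, -0.3]
opening: -0.0001
```

```bash
python3 -m creep '[{"tx":0,"ty":0,"tz":-0.2,"ax":0,"ay":0,"az":0,"grip":0},{"tx":0,"ty":0,"tz":-0.4,"ax":0,"ay":0,"az":0,"grip":0},{"tx":0,"ty":0,"tz":-0.6,"ax":0,"ay":0,"az":0,"grip":0},{"tx":0,"ty":0,"tz":-0.6,"ax":0,"ay":0,"az":0,"grip":0},{"tx":0,"ty":0,"tz":-0.6,"ax":0,"ay":0,"az":0,"grip":0}]'
```

```text
time: 7.18
ee_pos: [0.502, 0.1134, 0.1344]
orientation: [[-0.938, 0.001, 0.347], [-0.347, 0.0, -0.938], [-0.001, -1.0, 0.0]]
wrist_force: [-1.2, 1.5, 7.9]
opening: 0.0001
```

```bash
python3 -m creep '[{"tx":0,"ty":0,"tz":0.1,"ax":0,"ay":0,"az":0,"grip":0},{"tx":0,"ty":0,"tz":0.1,"ax":0,"ay":0,"az":0,"grip":0},{"tx":0,"ty":0,"tz":0.1,"ax":0,"ay":0,"az":0,"grip":0},{"tx":0,"ty":0,"tz":0.1,"ax":0,"ay":0,"az":0,"grip":0},{"tx":0,"ty":0,"tz":0.1,"ax":0,"ay":0,"az":0,"grip":0}]'
```

```text
time: 7.8
ee_pos: [0.5019, 0.1134, 0.1345]
orientation: [[-0.938, 0.001, 0.347], [-0.347, 0.0, -0.938], [-0.001, -1.0, 0.0]]
wrist_force: [-0.7, -0.1, 5.4]
opening: -0.0002
```

```bash
python3 -m creep '[{"tx":0.9,"ty":0.35,"tz":0,"ax":0,"ay":0,"az":0,"grip":0},{"tx":1.9,"ty":0.7,"tz":0,"ax":0,"ay":0,"az":0,"grip":0},{"tx":2.8,"ty":1.05,"tz":0,"ax":0,"ay":0,"az":0,"grip":0},{"tx":3.75,"ty":1.4,"tz":0,"ax":0,"ay":0,"az":0,"grip":0},{"tx":4.7,"ty":1.7,"tz":0,"ax":0,"ay":0,"az":0,"grip":0}]'
```

```text
time: 8.43
ee_pos: [0.5064, 0.115, 0.1345]
orientation: [[-0.938, 0.0, 0.347], [-0.347, 0.0, -0.938], [-0.0, -1.0, 0.0]]
wrist_force: [-1.6, -0.4, 8.9]
opening: 0.0001
```

```bash
python3 -m creep '[{"tx":0.9,"ty":0.35,"tz":0.12,"ax":0,"ay":0,"az":0,"grip":0},{"tx":1.9,"ty":0.7,"tz":0.12,"ax":0,"ay":0,"az":0,"grip":0},{"tx":2.8,"ty":1.05,"tz":0.12,"ax":0,"ay":0,"az":0,"grip":0},{"tx":3.75,"ty":1.4,"tz":0.12,"ax":0,"ay":0,"az":0,"grip":0},{"tx":4.7,"ty":1.7,"tz":0.12,"ax":0,"ay":0,"az":0,"grip":0}]'
```

```text
time: 9.05
ee_pos: [0.5115, 0.1169, 0.1345]
orientation: [[-0.938, 0.001, 0.347], [-0.347, 0.0, -0.938], [-0.001, -1.0, 0.0]]
wrist_force: [0.3, 2.0, 6.2]
opening: -0.0006
```

```bash
python3 -m creep '[{"tx":0.9,"ty":0.35,"tz":0,"ax":0,"ay":0,"az":0,"grip":0},{"tx":1.9,"ty":0.7,"tz":0,"ax":0,"ay":0,"az":0,"grip":0},{"tx":2.8,"ty":1.05,"tz":0,"ax":0,"ay":0,"az":0,"grip":0},{"tx":3.75,"ty":1.4,"tz":0,"ax":0,"ay":0,"az":0,"grip":0},{"tx":4.7,"ty":1.7,"tz":0,"ax":0,"ay":0,"az":0,"grip":0}]'
python3 - <<'E'
from workcell import imaging
import cv2,numpy as np
c=imaging.camera("scene")
im=c["image"];cv2.imwrite("pics/scene4.png",cv2.resize(im[150:330,240:480],None,fx=3.3,fy=3.3,interpolation=cv2.INTER_CUBIC))
E
```

```text
time: 9.68
ee_pos: [0.5159, 0.1185, 0.1344]
orientation: [[-0.938, 0.0, 0.347], [-0.347, 0.0, -0.938], [-0.0, -1.0, -0.0]]
wrist_force: [-0.7, 1.2, 5.4]
opening: -0.0002
```

View pics/scene4.png

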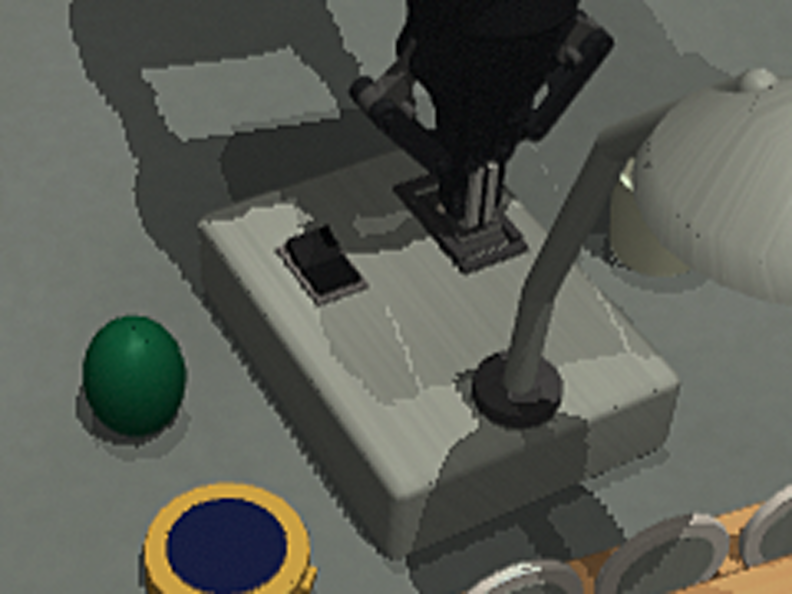

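The fingertip has moved 15 mm to (483,225) and the lamp is unmoved. I'll lift straight up, back off and look.

```bash
python3 -m creep '[{"tx":0,"ty":0,"tz":3,"ax":0,"ay":0,"az":0,"grip":0},{"tx":0,"ty":0,"tz":15,"ax":0,"ay":0,"az":0,"grip":0},{"tx":0,"ty":0,"tz":50,"ax":0,"ay":0,"az":0,"grip":0},{"tx":-20,"ty":-30,"tz":100,"ax":0,"ay":0,"az":0,"grip":0},{"tx":-40,"ty":-70,"tz":140,"ax":0,"ay":0,"az":0,"grip":0}]'
python3 -m creep '[{"tx":-25,"ty":-52,"tz":0,"ax":0,"ay":0,"az":0,"grip":0},{"tx":-50,"ty":-104,"tz":0,"ax":0,"ay":0,"az":0,"grip":0},{"tx":-75,"ty":-156,"tz":0,"ax":0,"ay":0,"az":0,"grip":0},{"tx":-80,"ty":-210,"tz":0,"ax":0,"ay":0,"az":0,"grip":0},{"tx":-80,"ty":-260,"tz":0,"ax":0,"ay":0,"az":0,"grip":0}]'
python3 - <<'E'
from workcell import imaging
import cv2,numpy as np
for n in("scene","top"):
    c=imaging.camera(n);np.savez(f"{n}5.npz",**c)
    im=c["image"];cv2.imwrite(f"pics/{n}5.png",im)
    k=im[180:320,290:460] if n=="scene" else im[195:365,220:400]
    cv2.imwrite(f"pics/{n}5z.png",cv2.resize(k,None,fx=3.5,fy=3.5,interpolation=cv2.INTER_CUBIC))
E
```

```text
time: 10.35
ee_pos: [0.4753, 0.0481, 0.2766]
orientation: [[-0.937, 0.001, 0.349], [-0.349, -0.0, -0.937], [-0.001, -1.0, 0.001]]
wrist_force: [0.7, -0.4, 1.0]
opening: 0.0001
time: 10.98
ee_pos: [0.3949, -0.2133, 0.2752]
orientation: [[-0.938, 0.001, 0.347], [-0.347, -0.0, -0.938], [-0.0, -1.0, 0.001]]
wrist_force: [0.7, 1.4, -0.0]
opening: -0.0003
```

View pics/scene5z.png

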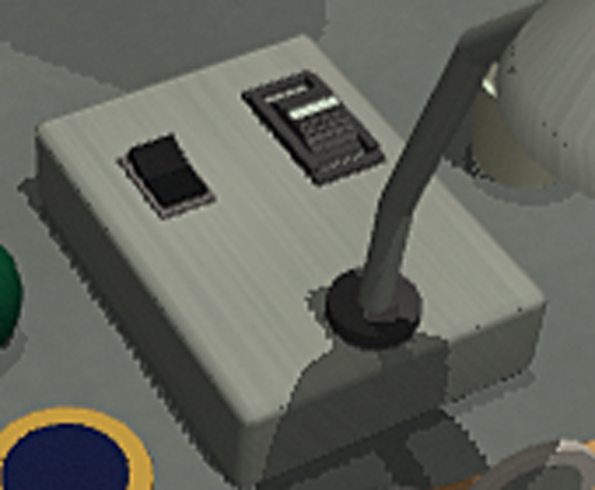

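View pics/top5z.png

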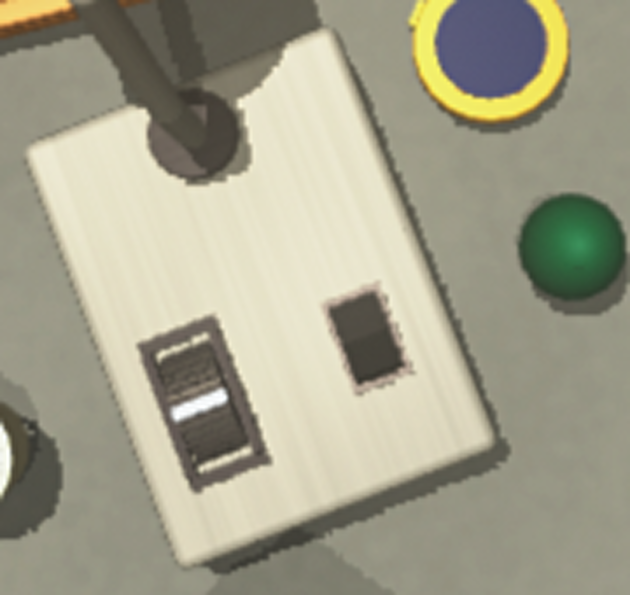

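View pics/top5.png

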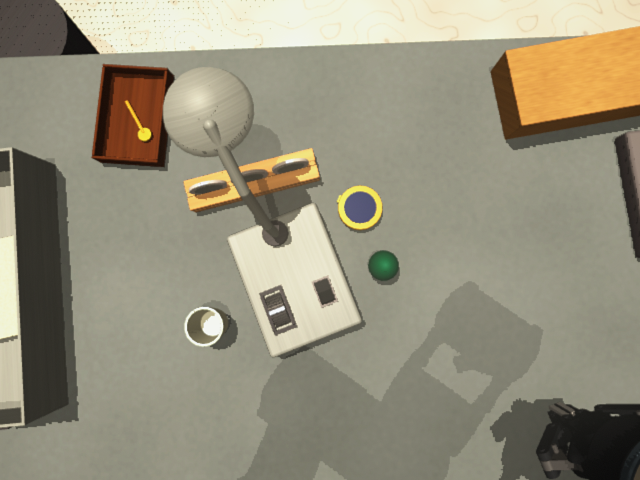

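The white line at crop (200,405) is at the middle of the wheel housing, whose centre is (205,404). The rocker is down at the stem end, and the lamp and valuables stand at the same pixels as before. I'm handing it in.

Run:
```python
from h import *
a=load('top0')['image'];b=load('top5')['image']
d=(cv2.absdiff(a,b).max(2)>60).astype(np.uint8); d[330:]=0
n,_,st,_=cv2.connectedComponentsWithStats(d); print(st[1:][st[1:,4]>4])
from workcell import arm; print(arm.finish_job())
```

```text
[[269 306  16  10  72]
 [273 315  16  10  65]]
the job is handed in; nothing more can be done
None
```

The lamp is switched on and the dimmer is one notch up. I handed the job in at about 11 s of the 32 s allowed.

- **Rocker:** I pressed the raised end with the shut fingertips. The reading showed 4.8 N just before it snapped over. The end next to the stem now lies flat in the camera views.
- **Dimmer:** I rolled the wheel 15 mm towards the stem with a light touch, at readings of 5.4 to 8.9 N. The 8.9 N was briefly over the suggested 8 N, so I eased off. After lifting off, the white line sits at the middle of the wheel housing in the top view, so it moved one notch.
- **Surroundings:** comparing the top view before and after, down to image row 330, the only changes above the threshold I set were the white line's old and new places. By eye, the lamp, medals, compact, egg and cup are where they were. The arm is well clear of everything.
- **Disagreement:** the two cameras placed the lamp about 5 mm apart in x. I used a middle value, and it matched the rocker's corners in the scene view to about 1 mm before I pressed.

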